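# Change the gear shaft in a split bearing housing

### The arm

A 6-joint arm with a two-finger parallel gripper is mounted at the origin on a cart in front of the work surface, level with it; the furniture and walls round the work are solid. World frame = base frame: x ahead of the robot, y to its left, z up, the work surface at z = 0. Lengths are in mm, angles in rad, forces in N, time in s.
With the tool pointing down it reaches from about 350 to 875 mm from the base axis. Payload 4.2 kg.
Tool frame: the origin (TCP) lies midway between the tips of the shut fingers; the grasp point (between the pads) lies 19 mm behind it (arm.hold_point_z is the distance from the TCP to the grasp point, in mm); z points along the fingers, y is the line along which they close (so a half turn about z gives the same grasp; the last joint's range is limited). The gripper opens to 85 mm and grips with 20 to 120 N. Pads are 22 mm wide; open, the fingers measure 114 mm over their backs; the gripper's body (76 mm by 85 mm) begins 54 mm behind the grasp point. The pads swing forward as they close: fully open they stand 13 mm farther back than shut.
Start: joints at [1.483, 0.385, 0.008, 0, -1.194, -0.259], TCP at [212.398, 587.781, 231.312] pointing down, gripper open.
Joint ranges: [-3.14, 3.14], [-1.21, 2.06], [-1.07, 1.41], [-3.16, 2.05], [-2.99, -0.16], [-3.1, 3.1]. Speed limits (rad/s): [2.79, 2.79, 3.14, 3.14, 3.14, 3.14].

### API

Orientations are given as a unit quaternion [x, y, z, w].
In Python, from bench import arm, vision gives the robot as it stands. The module is installed in compiled form; this text tells all that it offers.
- The arm moves only by the tool servo_tool, never from a script. Its argument "plan" is a list of rows, each a list of 7 numbers: the shift along the world's x, y, z each as a share of 300 mm, from -1 to 1, then the turn, a rotation vector about the world's x, y, z each as a share of 2 rad, from -1 to 1, then the opening, from 0 (shut) to 1 (fully open). A call has 1 to 20 rows; each row shifts and turns the commanded pose from where the row before left it; what a row does not reach is not made up. A row lasts 1/8 s, in which the tool goes at most 62.5 mm and 10.7 degrees, less where a joint would pass 70% of its speed; a pose out of reach is approached as far as the arm can. A call with a number of a shift or a turn outside -1 to 1 is refused whole. A call with a gripper value outside its range is refused whole. The fingers move at their own pace and stop on an object; the grip force is fixed at half the most. Time passes only in rows, so rows that do not move let the fingers close. It gives the time, the measured TCP pose, the force, the opening and the grip force at its end, in the units of the state.
- arm.read_state(): the state, without advancing time (a new reading comes with each control period).
- vision.get_image(name): name is "side" or "top" or "wrist"; returns a dict with "image" (400x640x3 uint8, red, green, blue), "z_map" (400x640 float32, mm along the optical axis (not along the pixel's ray), 0 where there is no reading), "K" (3x3 intrinsics, pixels), "world_to_cam" (4x4, takes a point from world to camera coordinates); the wrist camera has in their place "mount" (4x4, takes a point from camera to tool coordinates, whose origin is the TCP and whose axes are the flange's). Camera axes: x right, y down, z forward; pixel columns grow to the right and rows downward; lengths in mm; the calibration is good to about 2 mm. A picture is of the moment at which its call begins: read the wrist's pose just before it.
- arm.job_done(): hands the job in; it is judged then, once.
The state is a dict: "clock": time; "joints": joint angles; "joint_vel": joint speeds; "joint_efforts": joint torques, N m; "position": TCP position; "ee_rot": TCP orientation; "contact_force": force on the tool from outside, world axes, zero at the start; "wrist_torque": the same for the moment, N m; "gripper_width": finger opening in mm; "grasp_force": force on a finger pad.
Only numpy, scipy, OpenCV 4.12 (cv2) and the standard library are available. Lean on these libraries where they do the work, as an engineer would, in place of code of your own. Each camera call takes 0.05 s, during which the arm holds its last target. There are 200 camera calls.

### The job

Change the worn gear shaft (the cap bolts are already out): stand both bearing caps in the grey metal tray, then move the rusty shaft to the middle of the dark cradle. Lay the new brass-geared shaft in the two bearing blocks with its gear midway between them, and put each cap squarely back over it, flat down on the block with its own paint colour. Leave the jar of bolts alone.

Things in the scene. Friction and masses are not known exactly. Their poses are not given: they have to be found in the camera images.
- cap_red: loose grey iron bearing cap, top painted red, about 0.28 kg; origin: centre of its flat underside. 72 mm in x, 26 in y, 40 tall: hump 36 wide in x (z 16..40; grip here, along x) between two ears 16 high. Half-round bore below, along y, for the shaft (0.5 mm play, mouth 28 wide). Same turned half round. Sits on block_red at the start, later stands in the tray
- cap_yellow: loose grey iron bearing cap, top painted yellow, about 0.28 kg; origin: centre of its flat underside. 72 mm in x, 26 in y, 40 tall: hump 36 wide in x (z 16..40; grip here, along x) between two ears 16 high. Half-round bore below, along y, for the shaft (0.5 mm play, mouth 28 wide). Same turned half round. Sits on block_yellow at the start, later stands in the tray
- block_red: fixed lower half of a split bearing, grey iron, foot ends and sides painted red; origin: under its foot, 12 mm above the bench. y along the shaft; foot 114 x 30 x 10 mm, body 72 x 26, flat top at z 50, half-round bore along y. Shaft axis lies at z 49.5, cap origin at z 50. The two blocks stand in line 100 mm apart along y, equally turned; red or yellow may be left
- block_yellow: fixed lower half of a split bearing, grey iron, foot ends and sides painted yellow; origin: under its foot, 12 mm above the bench. y along the shaft; foot 114 x 30 x 10 mm, body 72 x 26, flat top at z 50, half-round bore along y. Shaft axis lies at z 49.5, cap origin at z 50. The two blocks stand in line 100 mm apart along y, equally turned; red or yellow may be left
- shaft_worn: rust-brown gear shaft with broken teeth, at the start in the two blocks under the caps, gear midway between them. Loose, about 0.45 kg, origin on the axis in the middle of the gear, balanced there; y = shaft axis (may be rolled about it, ends alike). Shaft dia. 20, 180 long; gear dia. 44, 16 wide; hub dia. 30, 40 wide (mm). Grip the gear across the shaft, level with the axis
- shaft_new: new shaft, bright steel with a brass gear, at the start in the pale cradle. Loose, about 0.45 kg, origin on the axis in the middle of the gear, balanced there; y = shaft axis (may be rolled about it, ends alike). Shaft dia. 20, 180 long; gear dia. 44, 16 wide; hub dia. 30, 40 wide (mm). Grip the gear across the shaft, level with the axis
- cradle_dark: dark brown wooden cradle, fixed: board 84 (x) x 140 (y) x 14 mm, two uprights 14 thick at y -56 and 56 with V notches, tips 55 high. Origin: centre of its underside, on the bench. A shaft lies along its y, axis at z 45. Empty at the start; for the worn shaft, gear midway between the uprights
- cradle_pale: pale wooden cradle, fixed: board 84 (x) x 140 (y) x 14 mm, two uprights 14 thick at y -56 and 56 with V notches, tips 55 high. Origin: centre of its underside, on the bench. A shaft lies along its y, axis at z 45. Holds the new shaft at the start
- tray: shallow grey metal parts tray, fixed, empty at the start, 124 (x) x 176 (y) mm outside, walls 3 thick and 18 high. Origin: centre of its underside, on the bench; inner floor at z 3. Both caps stand in it side by side, with room for one at y -40 and one at y 40, their x along its x
- jar: bystander: glass jar full of bolts, 84 mm dia., 140 tall, loose; origin: centre of its underside. Stands behind the bearing blocks, to stay where it is
Mind the look-alikes: they are no part of the job. Of the things that look like the shaft_new, the larger one is meant. Leave any blue look-alike of the cap_red alone.

How it is judged (in metres and radians):
On the way, in this order (a step that is already met when the one before it is completed fails the run):
1. both caps stand in the tray (x of cap_red in the frame of tray between -0.035 and 0.035 m and y of cap_red in the frame of tray between -0.08 and 0.08 m and z of cap_red in the frame of tray between -0.002 and 0.012 m and angle between each of cap_red, cap_yellow's own z axis and vertical below 0.15 rad and x of cap_yellow in the frame of tray between -0.035 and 0.035 m and y of cap_yellow in the frame of tray between -0.08 and 0.08 m and z of cap_yellow in the frame of tray between -0.002 and 0.012 m), for 0.2 s.
2. the worn shaft lies in the dark cradle (x of shaft_worn in the frame of cradle_dark between -0.006 and 0.006 m and y of shaft_worn in the frame of cradle_dark between -0.015 and 0.015 m and z of shaft_worn in the frame of cradle_dark between 0.041 and 0.049 m and angle between the y axis of shaft_worn and the y axis of cradle_dark, either way round below 0.12 rad), for 0.2 s.
3. the new shaft lies in both bearing blocks (x of shaft_new in the frame of block_red between -0.004 and 0.004 m and z of shaft_new in the frame of block_red between 0.046 and 0.0525 m and horizontal distance between shaft_new and block_red between 0.038 and 0.062 m and angle between the y axis of shaft_new and the y axis of block_red, either way round below 0.1 rad and x of shaft_new in the frame of block_yellow between -0.004 and 0.004 m and z of shaft_new in the frame of block_yellow between 0.046 and 0.0525 m and horizontal distance between shaft_new and block_yellow between 0.038 and 0.062 m and angle between the y axis of shaft_new and the y axis of block_yellow, either way round below 0.1 rad), for 0.2 s.
At the end, for the whole second after the job is handed in: New shaft down in both blocks, gear midway to 12 mm; each cap on the block of its colour, flat to 3 mm, within 10 mm and 10 degrees; worn shaft down in the dark cradle, gear midway to 15 mm; all released and at rest (all of step 2 and all of step 3 and z of cap_red in the frame of block_red between 0.047 and 0.053 m and horizontal distance between cap_red and block_red below 0.01 m and angle between the x axis of cap_red and the x axis of block_red, either way round below 0.17 rad and angle between each of cap_red, cap_yellow's own z axis and vertical below 0.08 rad and z of cap_yellow in the frame of block_yellow between 0.047 and 0.053 m and horizontal distance between cap_yellow and block_yellow below 0.01 m and angle between the x axis of cap_yellow and the x axis of block_yellow, either way round below 0.17 rad and linear speed of each of cap_red, cap_yellow, shaft_worn, shaft_new below 0.02 m/s and angular speed of each of cap_red, cap_yellow, shaft_worn, shaft_new below 0.3 rad/s); the robot touches nothing.
It fails at once if the jar of bolts is shifted by more than 25 mm or tipped (distance of jar from where it was at the start of the episode above 0.025 m or angle between jar's own z axis and vertical above 0.2 rad).
It also fails if it takes over 115 s, if anything falls off the work surface, if the arm or the gripper's body presses on something with over 40 N, if the wrist force passes 120 N, or if a joint passes its speed limit or range.

## Working session

There is one attempt and no reset: what is moved stays moved. The work goes in short steps, Python scripts to look and compute and a tool call to move; the robot and the scene stay as the last step left them, time stands still between calls to the robot, and variables do not carry over. Pictures are saved under pics/ and viewed, at most 14 in all, crops included, and the job is handed in when it is done.

Besides the shell and the picture viewer there is one more tool, called after "Emit:" as name([rows], argument=value, ...), one row to a line, values as JSON. servo_tool: Moves the arm, as the interface text tells. Its arguments: {"type":"object","properties":{"plan":{"type":"array"}},"required":["plan"]}

```bash
mkdir -p pics; cat > h.py <<'E'
from bench import arm, vision
import numpy as np, cv2
def snap(n,f):
    d=vision.get_image(n); cv2.imwrite('pics/'+f+'.png',d['image'][:,:,::-1]); np.savez('pics/'+f+'.npz',**d); return d
def load(f): return dict(np.load('pics/'+f+'.npz'))
def cloud(d):
    z=d['z_map'];v,u=np.indices(z.shape);K=d['K']
    c=np.stack([(u-K[0,2])/K[0,0]*z,(v-K[1,2])/K[1,1]*z,z,np.ones_like(z)],-1)
    return (c@np.linalg.inv(d['world_to_cam']).T)[...,:3]
E
python3 - <<'E'
from h import *
s=arm.read_state();print(s['position'],s['ee_rot'],s['clock'],s['gripper_width'],arm.hold_point_z)
for n in('top','side'):
    d=snap(n,n+'0');print(d['K'],d['world_to_cam'])
E
```

```text
[212.22531565 587.21880088 230.20408708] [ 9.84985401e-01 -1.72634017e-01 -1.31570436e-04  1.11311473e-03] 0.0 85.16444279399902 18.700000000000003
[[511.59525438   0.         309.72936444]
 [  0.         511.59525438 201.79496358]
 [  0.           0.           1.        ]] [[ 3.21732381e-03 -9.99951443e-01 -9.31448666e-03 -3.90947240e-01]
 [-9.91674176e-01 -1.99132833e-03 -1.28756993e-01  5.36907481e+02]
 [ 1.28732193e-01  9.65118883e-03 -9.91632430e-01  1.43807373e+03]
 [ 0.00000000e+00  0.00000000e+00  0.00000000e+00  1.00000000e+00]]
[[387.23864575   0.         321.7389434 ]
 [  0.         387.23864575 196.32228468]
 [  0.           0.           1.        ]] [[-9.85229148e-01 -1.70372762e-01 -1.72234911e-02  5.50943204e+02]
 [-8.10980834e-02  5.52814181e-01 -8.29348890e-01  9.38665128e+01]
 [ 1.50819851e-01 -8.15701908e-01 -5.58465549e-01  8.85073667e+02]
 [ 0.00000000e+00  0.00000000e+00  0.00000000e+00  1.00000000e+00]]
```

View pics/top0.png

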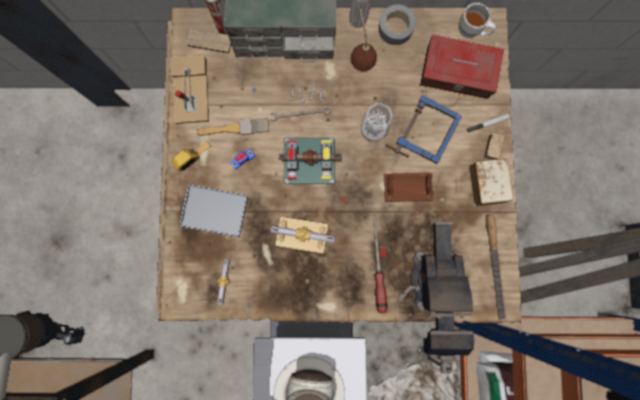

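View pics/side0.png

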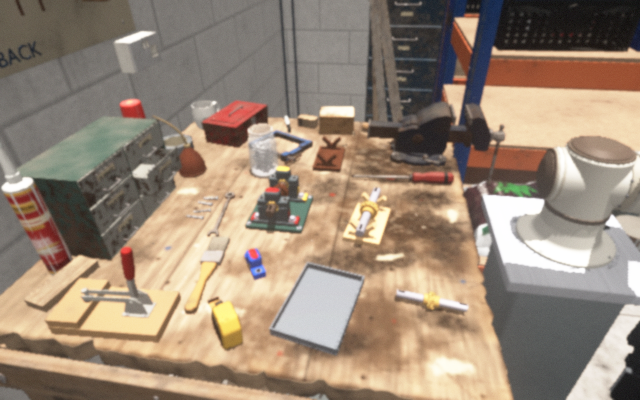

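The top view shows the bearing stand at (309,158) with red to the left and yellow to the right. The new shaft in the pale cradle is at (302,235), the dark cradle at (408,187), the tray at (213,210) and the jar at (377,121). The look-alikes are the small shaft at (223,282) and a blue-ended item at (243,158).

```bash
cat >> h.py <<'E'
def yawrect(P):
    # P: Nx2 world mm -> centre, long-axis angle deg, sizes
    (c,s,a)=cv2.minAreaRect(P.astype(np.float32))
    if s[0]<s[1]: a+=90; s=s[::-1]
    return np.round(c,1),round((a+90)%180-90,1),np.round(s,1)
E
python3 - <<'E'
from h import *
d=load('top0');P=cloud(d);im=d['image'];hsv=cv2.cvtColor(im,cv2.COLOR_RGB2HSV)
for n,(u0,u1,v0,v1) in dict(stand=(270,350,130,192),dark=(375,440,165,208),pale=(262,345,208,262),tray=(172,255,178,242),jar=(355,397,95,145)).items():
    p=P[v0:v1,u0:u1].reshape(-1,3);h=hsv[v0:v1,u0:u1].reshape(-1,3)
    ok=(p[:,2]>(9 if n!='tray' else 1.5))&(p[:,2]<200)
    q=p[ok]; print(n,len(q),yawrect(q[:,:2]),'med',np.median(q,0).round(),'zmax',np.percentile(q[:,2],[50,90,99]).round())
    for cn,m in dict(red=((h[:,0]<6)|(h[:,0]>174))&(h[:,1]>170)&(h[:,2]>90),yel=(abs(h[:,0]-27)<5)&(h[:,1]>170)&(h[:,2]>120)).items():
        if m.sum()>5: print('  ',cn,m.sum(),np.median(p[m],0).round(1))
p=P[170:220,180:250].reshape(-1,3);print(np.percentile(p[:,2],[5,50,95]))
vis=cv2.resize(np.hstack([im[125:195,265:355],im[205:265,258:348][:70] if 0 else im[200:270,258:348]]),None,fx=4,fy=4,interpolation=cv2.INTER_CUBIC)
cv2.imwrite('pics/c0.png',vis[:,:,::-1])
E
```

```text
stand 2110 (array([656.6,   4.8]), -89.8, array([180.4, 156.5])) med [656.   4.  21.] zmax [ 21.  96. 105.]
   red 23 [665.5  53.1 101.1]
dark 1264 (array([ 580.3, -295.2]), -87.6, array([160.6,  97.6])) med [ 586. -287.   15.] zmax [15. 43. 55.]
pale 1435 (array([432.3,  27.6]), 80.9, array([187.1, 109.5])) med [443.  24.  19.] zmax [19. 57. 67.]
tray 2436 (array([518.4, 286.6]), -89.9, array([245.8, 187. ])) med [516. 288.   4.] zmax [ 4. 12. 21.]
jar 942 (array([ 750.8, -193.2]), 24.2, array([109.1,  82.7])) med [ 756. -186.   91.] zmax [ 91. 136. 143.]
[-4.68787783  1.29983568 11.99186059]
```

View pics/c0.png

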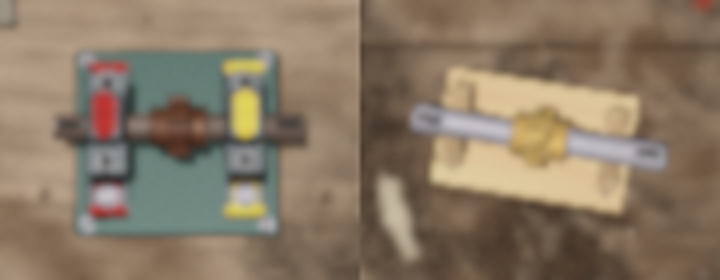

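The crop shows the stand square to the world axes, red block at +y and yellow at -y. The new shaft is yawed by roughly -9°. I'll move towards the tray and turn so the closing line lies along x, then look with the wrist camera.

Emit:
servo_tool([
  [0.1,-0.1,0.06,0,0,-0.07,1],
  [0.1,-0.1,0.06,0,0,-0.07,1],
  [0.1,-0.1,0.06,0,0,-0.07,1],
  [0.1,-0.1,0.06,0,0,-0.07,1],
  [0.1,-0.1,0.06,0,0,-0.07,1],
  [0.1,-0.1,0,0,0,-0.07,1],
  [0.1,-0.1,0,0,0,-0.07,1],
  [0.1,-0.1,0,0,0,-0.07,1],
  [0.1,-0.1,0,0,0,-0.05,1],
  [0.1,-0.1,0,0,0,0,1],
  [0,0,0,0,0,0,1],
  [0,0,0,0,0,0,1],
])

```text
clock: 1.6
position: [512.1, 287.8, 320.8]
ee_rot: [0.708, -0.706, -0.0, 0.0]
contact_force: [-1.3, 1.0, 0.4]
gripper_width: 85.5
grasp_force: 0.0
```

```bash
cat >> h.py <<'E'
from scipy.spatial.transform import Rotation as R
def wsnap(f):
    s=arm.read_state();d=vision.get_image('wrist')
    T=np.eye(4);T[:3,:3]=R.from_quat(s['ee_rot']).as_matrix();T[:3,3]=s['position']
    d['world_to_cam']=np.linalg.inv(T@d['mount'])
    cv2.imwrite('pics/'+f+'.png',d['image'][:,:,::-1]); np.savez('pics/'+f+'.npz',**d); return d
def st():
    s=arm.read_state();print('pos',np.round(s['position'],1),'rv',R.from_quat(s['ee_rot']).as_matrix()[:,:2].T.round(3).tolist(),'t',round(s['clock'],2),'w',round(s['gripper_width'],1),'gf',np.round(s['grasp_force'],1),'F',np.round(s['contact_force'],1),'q',np.round(s['joints'],2))
E
python3 - <<'E'
from h import *
st();d=wsnap('w1');print(d['mount'].round(2).tolist(),d['K'].tolist())
E
```

```text
pos [512.1 287.8 320.8] rv [[0.004, -1.0, 0.0], [-1.0, -0.004, 0.001]] t 1.6 w 85.5 gf 0.0 F [-1.3  1.   0.4] q [ 0.79  0.27  0.07 -0.   -1.37 -0.78]
[[-0.0, -0.95, -0.32, 82.12], [1.0, -0.0, -0.0, 0.59], [0.0, -0.32, 0.95, -142.09], [0.0, 0.0, 0.0, 1.0]] [[323.1936461568257, 0.0, 317.5044067498862], [0.0, 323.1936461568257, 199.70982692080807], [0.0, 0.0, 1.0]]
```

View pics/w1.png

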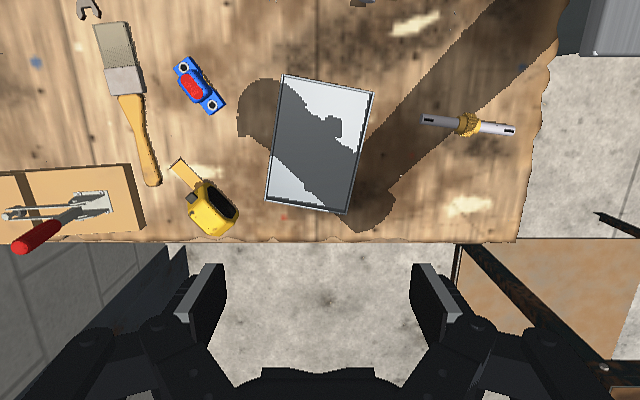

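The wrist view shows the tray with corners near (283,75), (372,92), (345,212) and (266,200), and the fingers at the bottom. I'll fit the tray from the depth of its walls.

```bash
python3 - <<'E'
from h import *
d=load('w1');P=cloud(d);p=P[60:225,255:385].reshape(-1,3)
print('z hist',np.histogram(p[:,2],bins=[-20,-3,0,2,4,6,8,12,16,20,30])[0])
q=p[(p[:,2]>8)&(p[:,2]<25)];print(len(q),yawrect(q[:,:2]))
E
```

```text
z hist [  17 7673 5632 6318  371   79  156  257  858    0]
1271 (array([513.8, 282.7]), 79.5, array([176.2, 124.2]))
```

Emit:
servo_tool([
  [0.1,-0.13,0,0,0,0,1],
  [0.1,-0.13,0,0,0,0,1],
  [0.1,-0.13,0,0,0,0,1],
  [0.1,-0.13,0,0,0,0,1],
  [0.08,-0.13,0,0,0,0,1],
  [0,0,0,0,0,0,1],
  [0,0,0,0,0,0,1],
])

```text
clock: 2.52
position: [656.0, 93.9, 321.2]
ee_rot: [0.709, -0.705, -0.0, 0.0]
contact_force: [0.3, 0.4, 0.8]
gripper_width: 85.3
grasp_force: 0.0
```

```bash
python3 - <<'E'
from h import *
st();d=wsnap('w2')
E
```

```text
pos [656.   93.9 321.2] rv [[0.005, -1.0, -0.0], [-1.0, -0.005, 0.0]] t 2.52 w 85.3 gf 0.0 F [0.3 0.4 0.8] q [ 0.39  0.41  0.27 -0.   -1.43 -0.38]
```

View pics/w2.png

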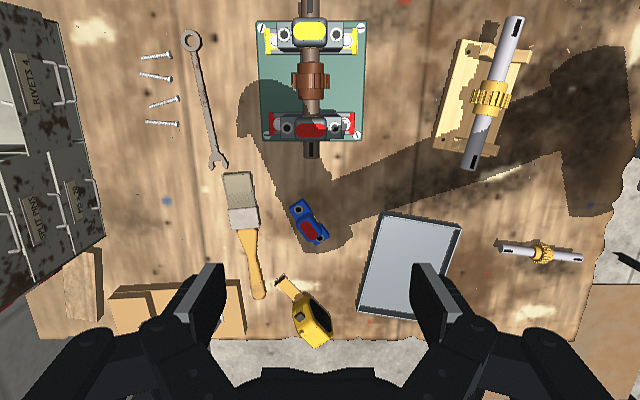

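The wrist view shows the caps at (310,32) yellow and (311,128) red, the worn gear at (311,80), and the pale cradle with the new shaft at (490,97). I'll measure the hump tops, the blocks and the new shaft from this view.

```bash
python3 - <<'E'
from h import *
d=load('w2');P=cloud(d);hsv=cv2.cvtColor(d['image'],cv2.COLOR_RGB2HSV)
def reg(u0,u1,v0,v1,z0,z1): 
    p=P[v0:v1,u0:u1].reshape(-1,3);return p[(p[:,2]>z0)&(p[:,2]<z1)]
for n,v0,v1 in(('yel',10,55),('red',100,150)):
    q=reg(260,365,v0,v1,92,115);print(n,'hump',len(q),yawrect(q[:,:2]),np.median(q[:,2]))
    q=reg(260,365,v0,v1,58,115);print(n,'all',len(q),yawrect(q[:,:2]))
    p=P[v0:v1,260:365].reshape(-1,3);h=hsv[v0:v1,260:365].reshape(-1,3)
    m=(h[:,1]>150)&((abs(h[:,0]-28)<6) if n=='yel' else (h[:,0]<8)|(h[:,0]>172))
    for a,b in((10,40),(40,120)):
        k=m&(p[:,2]>a)&(p[:,2]<b)
        if k.sum()>10: print('  paint',a,k.sum(),yawrect(p[k,:2]))
q=reg(255,370,15,145,9,14);print('mat',yawrect(q[:,:2]))
q=reg(290,330,55,105,66,90);print('gear',yawrect(q[:,:2]),q[:,2].max())
q=reg(430,540,10,175,50,75);print('new shaft',len(q),yawrect(q[:,:2]),q[:,2].max())
q=reg(430,540,10,175,9,20);print('pale',len(q),yawrect(q[:,:2]))
# axis centerline of new shaft via top points
q=reg(430,540,10,175,48,58);vx,vy,x0,y0=cv2.fitLine(q[:,:2].astype(np.float32),cv2.DIST_L2,0,.01,.01).ravel();print('line',vx,vy,x0,y0)
E
```

```text
yel hump 985 (array([664.3, -44.9]), -0.4, array([35.6, 25.8])) 101.16993571899042
yel all 2224 (array([664.4, -48.5]), -1.5, array([72.4, 44.6]))
  paint 10 232 (array([664.4, -45.7]), 0.5, array([114.6,  28.1]))
  paint 40 466 (array([664.6, -45. ]), 2.3, array([32.3, 15. ]))
red hump 752 (array([664.1,  52.3]), 0.8, array([35.8, 24.9])) 101.11278956145003
red all 1895 (array([664. ,  51.7]), 2.8, array([72. , 58.5]))
  paint 10 221 (array([664. ,  54.2]), 0.2, array([114.7,  27.7]))
  paint 40 375 (array([664.6,  53.3]), 0.7, array([32.1, 15.3]))
mat (array([664.3,   3.5]), -89.7, array([148.8, 139.7]))
gear (array([664.6,   0.8]), -89.8, array([52.9, 41.6])) 85.09835075281734
new shaft 2859 (array([444.6,  20.4]), 80.9, array([179.5,  58.6])) 68.35564833213442
pale 3853 (array([444.3,  24.5]), 81.0, array([139.9,  85.1]))
line 0.15947218 0.9872024 445.28854 14.055463
```

Emit:
servo_tool([
  [0.0055,-0.027,-0.134,0,0,0,1],
  [0.0055,-0.027,-0.134,0,0,0,1],
  [0.0055,-0.027,-0.134,0,0,0,1],
  [0.0055,-0.027,-0.134,0,0,0,1],
  [0.0055,-0.027,-0.134,0,0,0,1],
  [0,0,0,0,0,0,1],
  [0,0,0,0,0,0,1],
])

```text
clock: 3.45
position: [665.7, 53.6, 122.5]
ee_rot: [0.709, -0.705, 0.001, -0.001]
contact_force: [0.5, -0.8, 0.5]
gripper_width: 84.9
grasp_force: 0.0
```

Emit:
servo_tool([
  [-0.003,0,-0.05,0,0,0,1],
  [0,0,-0.05,0,0,0,1],
  [0,0,-0.04,0,0,0,1],
  [0,0,0,0,0,0,1],
  [0,0,0,0,0,0,0],
  [0,0,0,0,0,0,0],
  [0,0,0,0,0,0,0],
  [0,0,0,0,0,0,0],
  [0,0,0,0,0,0,0],
  [0,0,0,0,0,0,0],
])

```text
clock: 4.7
position: [664.4, 52.4, 79.1]
ee_rot: [0.709, -0.706, 0.001, -0.001]
contact_force: [0.5, 1.2, 4.3]
gripper_width: 34.8
grasp_force: 61.6
```

Emit:
servo_tool([
  [0,0,0.03,0,0,0,0],
  [0,0,0.08,0,0,0,0],
  [0,0,0.1,0,0,0,0],
  [0,0,0.07,0,0,0,0],
  [-0.06,0.11,0,0,0,-0.0115,0],
  [-0.06,0.11,0,0,0,-0.0115,0],
  [-0.06,0.11,0,0,0,-0.0115,0],
  [-0.06,0.11,0,0,0,-0.0115,0],
  [-0.06,0.11,0,0,0,-0.0115,0],
  [-0.06,0.11,0,0,0,-0.0115,0],
  [-0.06,0.11,0,0,0,-0.0115,0],
  [-0.057,0.128,0,0,0,-0.0115,0],
  [0,0,0,0,0,0,0],
  [0,0,-0.12,0,0,0,0],
  [0,0,-0.12,0,0,0,0],
  [0,0,-0.12,0,0,0,0],
  [0,0,0,0,0,0,0],
])

```text
clock: 6.82
position: [518.5, 318.7, 50.8]
ee_rot: [-0.64, 0.768, -0.0, -0.005]
contact_force: [0.4, -0.3, -2.5]
gripper_width: 34.8
grasp_force: 60.8
```

```bash
python3 - <<'E'
from h import *
for i in range(3): st();d=vision.get_image('side')
E
```

```text
pos [518.5 318.7  50.8] rv [[-0.181, -0.984, 0.008], [-0.984, 0.181, 0.006]] t 6.83 w 34.8 gf 60.8 F [ 0.4 -0.3 -2.5] q [ 0.82  0.54 -0.24 -0.   -0.8  -1.  ]
pos [520.2 320.2  53.2] rv [[-0.18, -0.984, 0.003], [-0.984, 0.18, 0.002]] t 6.88 w 35.1 gf 60.8 F [ 0.1 -0.3 -1.7] q [ 0.82  0.54 -0.24  0.   -0.8  -1.  ]
pos [521.3 321.4  54.9] rv [[-0.179, -0.984, 0.0], [-0.984, 0.179, -0.0]] t 6.92 w 35.0 gf 60.8 F [ 0.5  0.9 -1.6] q [ 0.82  0.54 -0.23  0.   -0.8  -1.  ]
```

Emit:
servo_tool([
  [0,0,-0.04,0,0,0,0],
  [0,0,-0.04,0,0,0,0],
  [0,0,-0.02,0,0,0,0],
  [0,0,-0.008,0,0,0,0],
  [0,0,0,0,0,0,0],
  [0,0,0,0,0,0,0],
])

```text
clock: 7.72
position: [520.9, 321.9, 22.2]
ee_rot: [-0.641, 0.768, -0.0, 0.0]
contact_force: [0.6, 0.3, -3.1]
gripper_width: 34.6
grasp_force: 60.9
```

Lower 1.5 mm more, release with a modest opening, and lift.

Emit:
servo_tool([
  [0,0,-0.005,0,0,0,0],
  [0,0,0,0,0,0,0],
  [0,0,0,0,0,0,0.65],
  [0,0,0,0,0,0,0.65],
  [0,0,0,0,0,0,0.65],
  [0,0,0.04,0,0,0,0.65],
  [0,0,0.1,0,0,0,0.8],
  [0,0,0.13,0,0,0,1],
  [0,0,0.1,0,0,0,1],
  [0,0,0.1,0,0,0,1],
  [0.08,-0.16,0,0,0,0.0115,1],
  [0.08,-0.16,0,0,0,0.0115,1],
  [0.08,-0.16,0,0,0,0.0115,1],
  [0.08,-0.16,0,0,0,0.0115,1],
  [0.08,-0.16,0,0,0,0.0115,1],
  [0.078,-0.16,0,0,0,0.0115,1],
  [0,-0.16,0,0,0,0.0115,1],
  [0,-0.108,0,0,0,0.0115,1],
  [0,0,-0.02,0,0,0,1],
  [0,0,0,0,0,0,1],
])

```text
clock: 10.22
position: [663.7, -46.5, 155.3]
ee_rot: [0.708, -0.706, -0.0, 0.0]
contact_force: [-0.3, 0.8, -0.4]
gripper_width: 85.5
grasp_force: 0.0
```

```bash
python3 - <<'E'
from h import *
st()
d=snap('top','top1');P=cloud(d);p=P[175:245,170:260].reshape(-1,3);q=p[(p[:,2]>30)&(p[:,2]<60)];print('cap',len(q),q.mean(0).round(1),yawrect(q[:,:2]));st()
E
```

```text
pos [663.7 -46.5 155.3] rv [[0.004, -1.0, -0.0], [-1.0, -0.004, 0.001]] t 10.22 w 85.5 gf 0.0 F [-0.3  0.8 -0.4] q [ 0.17  0.51  0.01 -0.   -1.08 -0.17]
cap 114 [520.8 321.5  42.3] (array([521.3, 322.2]), -10.0, array([35. , 25.3]))
pos [663.9 -45.9 155.5] rv [[0.005, -1.0, -0.0], [-1.0, -0.005, 0.0]] t 10.28 w 85.4 gf 0.0 F [-0.3  0.8  1. ] q [ 0.17  0.51  0.01 -0.   -1.08 -0.17]
```

Emit:
servo_tool([
  [0,0,-0.1,0,0,0,1],
  [0,0,-0.08,0,0,0,1],
  [0,0,-0.05,0,0,0,1],
  [0,0,-0.021,0,0,0,1],
  [0,0,0,0,0,0,1],
  [0,0,0,0,0,0,0],
  [0,0,0,0,0,0,0],
  [0,0,0,0,0,0,0],
  [0,0,0,0,0,0,0],
  [0,0,0,0,0,0,0],
  [0,0,0,0,0,0,0],
])

```text
clock: 11.65
position: [664.7, -46.7, 81.1]
ee_rot: [0.709, -0.706, 0.001, -0.001]
contact_force: [-0.1, 0.4, 4.5]
gripper_width: 34.8
grasp_force: 61.6
```

Emit:
servo_tool([
  [0,0,0.03,0,0,0,0],
  [0,0,0.08,0,0,0,0],
  [0,0,0.1,0,0,0,0],
  [0,0,0.09,0,0,0,0],
  [-0.066,0.121,0,0,0,-0.0115,0],
  [-0.066,0.121,0,0,0,-0.0115,0],
  [-0.066,0.121,0,0,0,-0.0115,0],
  [-0.066,0.121,0,0,0,-0.0115,0],
  [-0.066,0.121,0,0,0,-0.0115,0],
  [-0.066,0.121,0,0,0,-0.0115,0],
  [-0.066,0.121,0,0,0,-0.0115,0],
  [-0.066,0.12,0,0,0,-0.0115,0],
  [0,0,0,0,0,0,0],
  [0,0,-0.12,0,0,0,0],
  [0,0,-0.12,0,0,0,0],
  [0,0,-0.12,0,0,0,0],
  [0,0,-0.03,0,0,0,0],
  [0,0,0,0,0,0,0],
  [0,0,0,0,0,0,0],
])

```text
clock: 14.02
position: [506.8, 243.9, 54.6]
ee_rot: [-0.641, 0.768, -0.0, 0.002]
contact_force: [0.1, 0.4, -2.3]
gripper_width: 34.8
grasp_force: 60.7
```

Emit:
servo_tool([
  [0,0,-0.04,0,0,0,0],
  [0,0,-0.04,0,0,0,0],
  [0,0,-0.02,0,0,0,0],
  [0,0,-0.01,0,0,0,0],
  [0,0,0,0,0,0,0],
  [0,0,0,0,0,0,0],
])

```text
clock: 14.78
position: [505.0, 243.0, 22.0]
ee_rot: [-0.641, 0.768, -0.0, -0.001]
contact_force: [-5.9, -1.6, 12.4]
gripper_width: 34.9
grasp_force: 62.8
```

Emit:
servo_tool([
  [0,0,0,0,0,0,0.65],
  [0,0,0,0,0,0,0.65],
  [0,0,0,0,0,0,0.65],
  [0,0,0.04,0,0,0,0.65],
  [0,0,0.1,0,0,0,0.8],
  [0,0,0.15,0,0,0,1],
  [0,0,0.15,0,0,0,1],
  [0,0,0.15,0,0,0,1],
  [0.03,-0.16,0.15,0,0,0.0115,1],
  [0.03,-0.16,0.15,0,0,0.0115,1],
  [0.03,-0.16,0.1,0,0,0.0115,1],
  [0.03,-0.16,0,0,0,0.0115,1],
  [0.03,-0.16,0,0,0,0.0115,1],
  [0.03,-0.16,0,0,0,0.0115,1],
  [0.03,-0.16,0,0,0,0.0115,1],
  [0.03,-0.16,0,0,0,0.0115,1],
  [0,-0.1,0,0,0,0,1],
  [0,0,0,0,0,0,1],
  [0,0,0,0,0,0,1],
])

```text
clock: 17.15
position: [576.4, -164.7, 312.2]
ee_rot: [0.709, -0.706, 0.0, -0.0]
contact_force: [-0.8, -0.1, 0.1]
gripper_width: 85.4
grasp_force: 0.0
```

```bash
python3 - <<'E'
from h import *
st();d=wsnap('w3')
d=snap('top','top2');P=cloud(d);p=P[175:245,170:260].reshape(-1,3);q=p[(p[:,2]>30)&(p[:,2]<60)]
for a in(q[q[:,1]>285],q[q[:,1]<285]): print('cap',a.mean(0).round(1),yawrect(a[:,:2]))
E
```

```text
pos [ 576.4 -164.7  312.2] rv [[0.004, -1.0, -0.0], [-1.0, -0.004, -0.0]] t 17.15 w 85.4 gf 0.0 F [-0.8 -0.1  0.1] q [-0.01  0.3   0.08 -0.   -1.35  0.01]
cap [520.8 321.9  41.3] (array([521.4, 322.5]), -6.5, array([35.7, 26. ]))
cap [505.9 244.4  41.4] (array([506.3, 245.5]), -10.6, array([35.7, 26.2]))
```

View pics/w3.png

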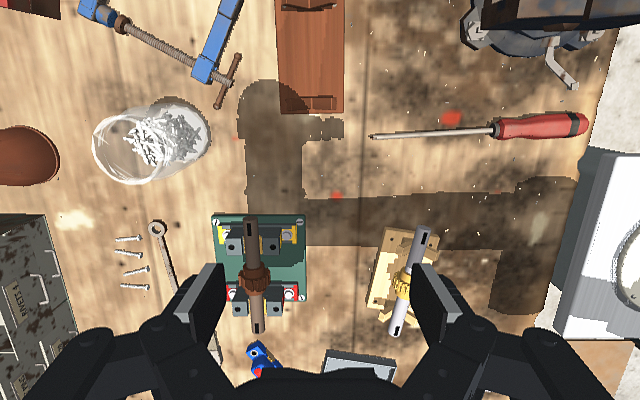

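The view shows both caps gone from the blocks and the worn shaft exposed at (255,275). The dark cradle is cut off at the top edge, spanning (275–345, 0–112). I'll fit its visible end and sides.

```bash
python3 - <<'E'
from h import *
d=load('w3');P=cloud(d)
p=P[0:125,260:360].reshape(-1,3);q=p[(p[:,2]>8)&(p[:,2]<60)];r=yawrect(q[:,:2]);print('dark part',r,q[:,1].max(),q[:,1].min(),len(q))
b=cv2.boxPoints(((float(r[0][0]),float(r[0][1])),tuple(map(float,r[2])),r[1]));print(b.round(1).tolist())
for y0 in range(-310,-215,15):
    k=q[abs(q[:,1]-y0)<4];print(y0,k[:,0].min().round(1),k[:,0].max().round(1),len(k))
u=q[q[:,2]>30];print('upright',yawrect(u[:,:2]))
p=P[205:345,235:280].reshape(-1,3);q=p[(p[:,2]>64)&(p[:,2]<90)];print('worn',yawrect(q[:,:2]),q[:,2].max())
g=q[q[:,2]>77];print('gear',yawrect(g[:,:2]))
vx,vy,x0,y0=cv2.fitLine(q[:,:2].astype(np.float32),cv2.DIST_L2,0,.01,.01).ravel();print('line',vx,vy,x0,y0)
E
```

```text
dark part (array([ 585.7, -283.7]), -89.0, array([132.2,  84. ])) -217.91013788738988 -348.99970305383107 7555
[[626.5, -216.89999389648438], [542.5999755859375, -218.3000030517578], [544.9000244140625, -350.5], [628.7999877929688, -349.1000061035156]]
-310 545.0 627.9 490
-295 544.8 627.2 464
-280 544.3 626.4 461
-265 543.8 627.1 458
-250 543.5 626.4 389
-235 543.1 625.5 439
-220 542.5 626.1 272
upright (array([ 585.4, -284.4]), -88.8, array([119.6,  60.7]))
worn (array([664.5,   1.1]), -88.2, array([181.,  42.])) 83.4068175624243
gear (array([662.6,   1.1]), 0.2, array([24.2, 16.8]))
line 0.0050587 -0.9999872 663.2447 -6.2404675
```

Emit:
servo_tool([
  [0.049,0.0923,-0.11,0,0,0,1],
  [0.049,0.0923,-0.11,0,0,0,1],
  [0.049,0.0923,-0.11,0,0,0,1],
  [0.049,0.0923,-0.11,0,0,0,1],
  [0.049,0.0923,-0.11,0,0,0,1],
  [0.048,0.0923,-0.11,0,0,0,1],
  [0,0,0,0,0,0,1],
  [0,0,0,0,0,0,1],
  [0,0,0,0,0,0,1],
])

```text
clock: 18.38
position: [665.0, 0.9, 115.6]
ee_rot: [0.708, -0.706, 0.001, -0.001]
contact_force: [0.2, -0.6, 0.2]
gripper_width: 85.4
grasp_force: 0.0
```

Emit:
servo_tool([
  [-0.002,0.002,-0.08,0,0,0,1],
  [0,0,-0.08,0,0,0,1],
  [0,0,-0.06,0,0,0,1],
  [0,0,-0.032,0,0,0,1],
  [0,0,0,0,0,0,1],
  [0,0,0,0,0,0,0],
  [0,0,0,0,0,0,0],
  [0,0,0,0,0,0,0],
  [0,0,0,0,0,0,0],
  [0,0,0,0,0,0,0],
  [0,0,0,0,0,0,0],
])

```text
clock: 19.75
position: [664.7, 1.9, 39.3]
ee_rot: [0.709, -0.706, 0.001, -0.001]
contact_force: [-0.4, 0.4, 5.6]
gripper_width: 42.3
grasp_force: 60.7
```

Emit:
servo_tool([
  [0,0,0.03,0,0,0,0],
  [0,0,0.08,0,0,0,0],
  [0,0,0.12,0,0,0,0],
  [0,0,0.12,0,0,0,0],
  [0,0,0.12,0,0,0,0],
  [-0.033,-0.12,0,0,0,0.001,0],
  [-0.033,-0.12,0,0,0,0.001,0],
  [-0.033,-0.12,0,0,0,0.001,0],
  [-0.033,-0.12,0,0,0,0.001,0],
  [-0.033,-0.12,0,0,0,0.001,0],
  [-0.033,-0.12,0,0,0,0.001,0],
  [-0.033,-0.12,0,0,0,0.001,0],
  [-0.033,-0.124,0,0,0,0.001,0],
  [0,0,0,0,0,0,0],
  [0,0,-0.1,0,0,0,0],
  [0,0,-0.1,0,0,0,0],
  [0,0,-0.08,0,0,0,0],
  [0,0,0,0,0,0,0],
  [0,0,0,0,0,0,0],
])

```text
clock: 22.12
position: [585.2, -287.2, 95.8]
ee_rot: [0.714, -0.7, 0.0, -0.0]
contact_force: [0.2, 0.3, -4.5]
gripper_width: 42.3
grasp_force: 61.7
```

```bash
python3 - <<'E'
from h import *
d=snap('top','top3');st();P=cloud(d)
p=P[150:215,370:445].reshape(-1,3)
for a,b in((6,60),(88,125)):
    q=p[(p[:,2]>a)&(p[:,2]<b)];print(a,len(q),yawrect(q[:,:2]),q[:,2].max())
for dy in (-1,1):
    k=q[(q[:,1]+288)*dy>65]; print('end',k.mean(0).round(1),len(k))
d=wsnap('w4')
E
```

```text
pos [ 585.6 -287.4   96.4] rv [[0.021, -1.0, 0.001], [-1.0, -0.021, -0.002]] t 22.18 w 42.0 gf 61.7 F [ 0.1 -0.2 -4.7] q [-0.21  0.54 -0.09  0.   -0.93  0.23]
6 682 (array([ 567. , -301.7]), 84.5, array([180.2, 128.1])) 59.395612477133
88 141 (array([ 572. , -278.9]), 83.2, array([169.5,  41.3])) 124.99924646759791
end [ 580.1 -359.7  120.2] 12
end [ 581.6 -208.4  122.5] 39
```

View pics/w4.png

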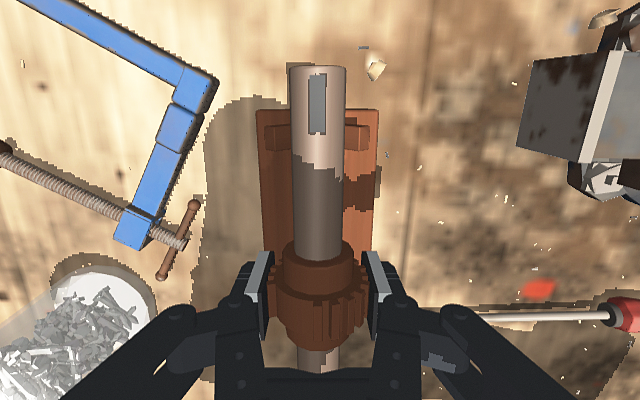

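The wrist view shows the shaft held level and in line with the dark cradle's board (258–378 at the top). I'll lower it in two stages.

Emit:
servo_tool([
  [0,0,-0.08,0,0,0,0],
  [0,0,-0.08,0,0,0,0],
  [0,0,-0.05,0,0,0,0],
  [0,0,0,0,0,0,0],
  [0,0,-0.015,0,0,0,0],
  [0,0,-0.012,0,0,0,0],
  [0,0,0,0,0,0,0],
  [0,0,0,0,0,0,0],
])

```text
clock: 23.22
position: [584.8, -287.5, 24.4]
ee_rot: [0.714, -0.7, 0.0, -0.0]
contact_force: [-0.4, 0.1, -5.3]
gripper_width: 42.4
grasp_force: 61.8
```

Emit:
servo_tool([
  [0,0,-0.005,0,0,0,0],
  [0,0,0,0,0,0,0],
  [0,0,0,0,0,0,0],
])

```text
clock: 23.6
position: [585.7, -287.7, 23.4]
ee_rot: [0.714, -0.7, 0.001, -0.001]
contact_force: [2.3, 0.3, -1.7]
gripper_width: 42.4
grasp_force: 62.0
```

Emit:
servo_tool([
  [0,0,-0.003,0,0,0,0],
  [0,0,0,0,0,0,0.8],
  [0,0,0,0,0,0,0.8],
  [0,0,0,0,0,0,0.8],
  [0,0,0.04,0,0,0,0.8],
  [0,0,0.1,0,0,0,1],
  [0,0,0.15,0,0,0,1],
  [0,0,0.15,0,0,0,1],
  [0,0.1,0.15,0,0,0,1],
  [0,0.15,0.15,0,0,0,1],
  [0,0.15,0.15,0,0,0,1],
  [0,0,0,0,0,0,1],
  [0,0,0,0,0,0,1],
])

```text
clock: 25.22
position: [584.2, -168.7, 287.4]
ee_rot: [0.714, -0.7, -0.0, -0.0]
contact_force: [-0.3, -0.3, -1.8]
gripper_width: 85.5
grasp_force: 0.0
```

```bash
python3 - <<'E'
from h import *
st();d=wsnap('w5');P=cloud(d)
p=P[0:240,230:400].reshape(-1,3)
def box(n,k): print(n,len(k),yawrect(k[:,:2]))
s=p[(p[:,1]>-385)&(p[:,1]<-190)&(abs(p[:,0]-586)<60)]
q=s[(s[:,2]>8)&(s[:,2]<35)];box('board',q[:,:])
q=s[(s[:,2]>47)&(s[:,2]<80)&(abs(s[:,0]-586)<13)];box('shaft',q);print('z top ',[np.percentile(q[abs(q[:,1]-y)<6,2],95).round(1) for y in(-365,-330,-288,-240,-210)])
g=s[s[:,2]>61];box('gear',g)
cv2.imwrite('pics/w5.png',d['image'][:,:,::-1])
E
```

```text
pos [ 584.2 -168.7  287.4] rv [[0.02, -1.0, -0.0], [-1.0, -0.02, -0.0]] t 25.23 w 85.5 gf 0.0 F [-0.3 -0.3 -1.8] q [-0.02  0.32  0.06 -0.   -1.3   0.04]
board 4899 (array([ 585.4, -282.3]), -88.8, array([129.5,  84.2]))
shaft 2645 (array([ 585.6, -268.4]), -89.6, array([141.1,  25.5]))Traceback (most recent call last):
  File "<stdin>", line 7, in <module>
    return _quantile_unchecked(
        a, q, axis, out, overwrite_input, method, keepdims, weights)
    return _ureduce(a,
                    func=_quantile_ureduce_func,
    ...<5 lines>...
                    overwrite_input=overwrite_input,
                    method=method)
    r = func(a, **kwargs)
    result = _quantile(arr,
                       quantiles=q,
    ...<2 lines>...
                       out=out,
                       weights=wgt)
    slices_having_nans = np.isnan(arr[-1, ...])
                                  ~~~^^^^^^^^^
IndexError: index -1 is out of bounds for axis 0 with size 0
```

View pics/w5.png

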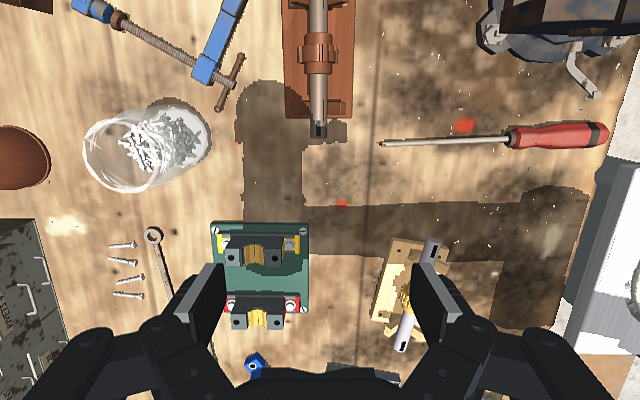

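The worn shaft lies in the dark cradle, its near end at (319,137) and y about -288 at the centre as intended. The bronze bores are empty. Next is the new shaft.

Emit:
servo_tool([
  [-0.078,0.105,-0.09,0,0,-0.015,1],
  [-0.078,0.105,-0.1,0,0,-0.015,1],
  [-0.078,0.105,-0.1,0,0,-0.015,1],
  [-0.078,0.105,-0.1,0,0,-0.015,1],
  [-0.078,0.105,-0.1,0,0,-0.015,1],
  [-0.078,0.105,-0.1,0,0,-0.015,1],
  [0,0,0,0,0,0,1],
  [0,0,0,0,0,0,1],
  [0,0,0,0,0,0,1],
])

```text
clock: 26.4
position: [445.3, 19.4, 110.5]
ee_rot: [-0.648, 0.762, -0.0, 0.001]
contact_force: [0.2, 0.8, 0.4]
gripper_width: 85.4
grasp_force: 0.0
```

```bash
python3 - <<'E'
from h import *
st();d=wsnap('w6');P=cloud(d)
d0=load('w2');P0=cloud(d0);p=P0[10:175,430:540].reshape(-1,3)
ax=np.array([np.cos(np.radians(80.9)),np.sin(np.radians(80.9))]);n=np.array([ax[1],-ax[0]])
def rep(t,p,lo,hi):
    q=p[(p[:,2]>lo)&(p[:,2]<hi)];s=q[:,:2]@ax;m=q[:,:2]@n
    print(t,len(q),'s',np.percentile(s,[0.5,50,99.5]).round(1),'n',np.percentile(m,[2,50,98]).round(1))
rep('shaft0',p,51,75);rep('gear0',p,61.5,75)
p=P.reshape(-1,3);p=p[(abs(p[:,:2]@n-435)<40)&(abs(p[:,:2]@ax-90)<110)]
rep('shaft6',p,51,75);rep('gear6',p,61.5,75)
E
```

```text
pos [445.3  19.4 110.5] rv [[-0.161, -0.987, -0.0], [-0.987, 0.161, -0.001]] t 26.4 w 85.4 gf 0.0 F [0.2 0.8 0.4] q [ 0.41  0.22 -0.58  0.   -0.77 -0.57]
shaft0 2566 s [  2.2  87.2 178.5] n [411.  436.7 460.1]
gear0 283 s [82.7 90.3 98.4] n [422.2 435.6 448.1]
shaft6 7754 s [  1.3  81.9 177.8] n [410.1 434.6 458.9]
gear6 874 s [82.  89.7 98.2] n [421.2 434.6 447.4]
```

View pics/w6.png

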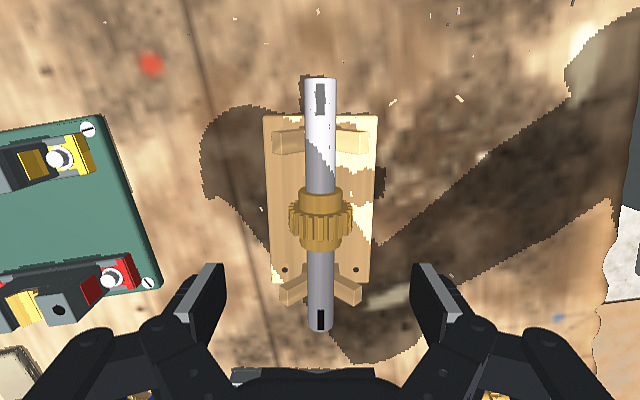

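The gear sits at (320,218) between the fingers, in line with the tool. Descend and grip.

Emit:
servo_tool([
  [-0.005,0.001,-0.1,0,0,0,1],
  [0,0,-0.1,0,0,0,1],
  [0,0,-0.06,0,0,0,1],
  [0,0,-0.031,0,0,0,1],
  [0,0,0,0,0,0,1],
  [0,0,0,0,0,0,0],
  [0,0,0,0,0,0,0],
  [0,0,0,0,0,0,0],
  [0,0,0,0,0,0,0],
  [0,0,0,0,0,0,0],
  [0,0,0,0,0,0,0],
])

```text
clock: 27.82
position: [443.9, 20.5, 23.8]
ee_rot: [-0.648, 0.761, -0.001, 0.001]
contact_force: [0.3, -1.3, 6.0]
gripper_width: 42.3
grasp_force: 60.1
```

Emit:
servo_tool([
  [0,0,0.03,0,0,0,0],
  [0,0,0.08,0,0,0,0],
  [0,0,0.12,0,0,0,0],
  [0,0,0.13,0,0,0,0],
  [0.105,-0.008,0,0,0,0.0115,0],
  [0.105,-0.008,0,0,0,0.0115,0],
  [0.105,-0.008,0,0,0,0.0115,0],
  [0.105,-0.008,0,0,0,0.0115,0],
  [0.105,-0.008,0,0,0,0.0115,0],
  [0.105,-0.008,0,0,0,0.0115,0],
  [0.104,-0.007,0,0,0,0.0115,0],
  [0,0,0,0,0,0,0],
  [0,0,-0.1,0,0,0,0],
  [0,0,-0.06,0,0,0,0],
  [0,0,0,0,0,0,0],
  [0,0,0,0,0,0,0],
  [0,0,0,0,0,0,0],
])

```text
clock: 29.95
position: [663.7, 3.9, 84.2]
ee_rot: [0.708, -0.707, 0.001, -0.001]
contact_force: [0.0, 0.3, -5.1]
gripper_width: 42.4
grasp_force: 62.4
```

```bash
python3 - <<'E'
from h import *
d=wsnap('w7');st();P=cloud(d).reshape(-1,3)
q=P[(abs(P[:,0]-664)<40)&(abs(P[:,1]-4)<110)]
def box(n,k): print(n,len(k),yawrect(k[:,:2]),k[:,1].min().round(1),k[:,1].max().round(1)) if len(k)>8 else print(n,'none')
s=q[(q[:,2]>88)&(q[:,2]<112)&(abs(q[:,0]-664)<11)&(q[:,1]<-25)];box('shaft',s)
for y in(-80,-60,-40,-30):
    k=s[abs(s[:,1]-y)<4]
    if len(k): print(y,'x',k[:,0].min().round(1),k[:,0].max().round(1),'z',k[:,2].max().round(1))
y=q[(q[:,2]>58)&(q[:,2]<66)&(q[:,1]<-20)];box('yel block top',y)
Q=P[(abs(P[:,0]-664)<70)&(abs(P[:,1]+46)<30)&(P[:,2]>17)&(P[:,2]<28)];box('yel foot',Q)
E
```

```text
pos [663.6   4.   84.1] rv [[0.001, -1.0, -0.0], [-1.0, -0.001, -0.002]] t 30.0 w 42.0 gf 62.4 F [-0.1 -0.6 -5.8] q [ 0.25  0.57 -0.07  0.   -0.92 -0.25]
shaft 2959 (array([663.4, -55.5]), -89.7, array([60.8, 20.2])) -85.9 -25.1
-80 x 653.5 673.5 z 112.0
-60 x 653.7 673.3 z 112.0
-40 x 653.5 673.3 z 112.0
-30 x 653.3 673.3 z 112.0
yel block top 4225 (array([664.6, -45.9]), 0.2, array([72.1, 26.3])) -59.1 -32.8
yel foot 2193 (array([664.5, -46.3]), -0.2, array([115.7,  30.2])) -61.2 -31.0
```

View pics/w7.png

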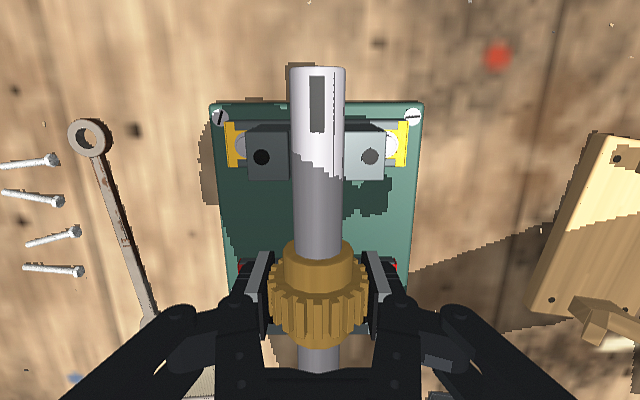

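The shaft is in line with the yellow block, centre y about 4.1 against a block midpoint of 4, and about 1.1 mm short in x. Shift and lower.

Emit:
servo_tool([
  [0.004,0,-0.05,0,0,0,0],
  [0,0,-0.05,0,0,0,0],
  [0,0,-0.03,0,0,0,0],
  [0,0,-0.007,0,0,0,0],
  [0,0,0,0,0,0,0],
  [0,0,0,0,0,0,0],
])

```text
clock: 30.75
position: [664.1, 3.8, 41.9]
ee_rot: [0.707, -0.707, -0.0, -0.0]
contact_force: [-0.6, -0.1, -5.6]
gripper_width: 42.5
grasp_force: 62.5
```

Emit:
servo_tool([
  [0,0,-0.005,0,0,0,0],
  [0,0,0,0,0,0,0],
  [0,0,0,0,0,0,0],
])

```text
clock: 31.12
position: [664.5, 3.8, 40.6]
ee_rot: [0.708, -0.707, 0.0, -0.0]
contact_force: [0.7, -0.5, -3.6]
gripper_width: 42.3
grasp_force: 62.7
```

Emit:
servo_tool([
  [0,0,-0.003,0,0,0,0],
  [0,0,-0.002,0,0,0,0],
  [0,0,0,0,0,0,0],
  [0,0,0,0,0,0,0],
])

```text
clock: 31.62
position: [664.6, 3.7, 40.5]
ee_rot: [0.708, -0.707, 0.001, -0.0]
contact_force: [-2.8, -0.0, 5.5]
gripper_width: 42.6
grasp_force: 63.3
```

Emit:
servo_tool([
  [0,0,0,0,0,0,0.8],
  [0,0,0,0,0,0,0.8],
  [0,0,0,0,0,0,0.8],
  [0,0,0.04,0,0,0,0.8],
  [0,0,0.1,0,0,0,1],
  [0,0.05,0.15,0,0,0,1],
  [0,0.1,0.15,0,0,0,1],
  [0,0.12,0.12,0,0,0,1],
  [0,0.08,0.1,0,0,0,1],
  [0,0,0,0,0,0,1],
  [0,0,0,0,0,0,1],
])

```text
clock: 33.0
position: [663.7, 108.6, 236.5]
ee_rot: [0.707, -0.707, -0.0, 0.0]
contact_force: [-0.2, 0.2, -1.2]
gripper_width: 85.3
grasp_force: 0.0
```

```bash
python3 - <<'E'
from h import *
st();d=wsnap('w8');P=cloud(d).reshape(-1,3)
q=P[(abs(P[:,0]-664)<45)&(abs(P[:,1]-4)<110)]
def box(n,k): print(n,len(k),yawrect(k[:,:2]),k[:,1].min().round(1),k[:,1].max().round(1))
box('shaft',q[(q[:,2]>66)&(q[:,2]<90)])
s=q[abs(q[:,0]-664)<12]
print('ztop',[(y,s[abs(s[:,1]-y)<4,2].max().round(1)) for y in(-75,-46,-25,4,35,54,85)])
box('gear',q[q[:,2]>78])
for n,y0 in(('yel',-46),('red',54)):
    box(n+' foot',P[(abs(P[:,0]-664)<70)&(abs(P[:,1]-y0)<22)&(P[:,2]>17)&(P[:,2]<28)])
E
```

```text
pos [663.7 108.6 236.5] rv [[0.001, -1.0, -0.0], [-1.0, -0.001, 0.001]] t 33.0 w 85.3 gf 0.0 F [-0.2  0.2 -1.2] q [ 0.4   0.46  0.15 -0.   -1.25 -0.4 ]
shaft 3911 (array([663.9,  24.2]), -89.6, array([139. ,  42.2])) -45.3 93.8Traceback (most recent call last):
  File "<stdin>", line 7, in <module>
    return umr_maximum(a, axis, None, out, keepdims, initial, where)
ValueError: zero-size array to reduction operation maximum which has no identity
```

```bash
python3 - <<'E'
from h import *
d=load('w8');P=cloud(d).reshape(-1,3)
q=P[(abs(P[:,0]-664)<45)&(abs(P[:,1]-4)<110)]
s=q[abs(q[:,0]-664)<12]
print('ztop',[(y,np.percentile(s[abs(s[:,1]-y)<4,2],95).round(1)) for y in(-40,-25,4,35,54,85)])
k=P[(abs(P[:,0]-664)<70)&(abs(P[:,1]-54)<22)&(P[:,2]>17)&(P[:,2]<28)];print('red foot',yawrect(k[:,:2]))
k=q[(q[:,2]>58)&(q[:,2]<65)&(abs(q[:,1]-54)<15)];print('red top',yawrect(k[:,:2]))
d=snap('top','top4');P=cloud(d);p=P[175:245,170:260].reshape(-1,3);q=p[(p[:,2]>32)&(p[:,2]<60)]
for a in(q[q[:,1]>285],q[q[:,1]<285]): print('cap',a.mean(0).round(1),yawrect(a[:,:2]))
E
```

```text
ztop [(-40, np.float64(71.3)), (-25, np.float64(71.5)), (4, np.float64(83.3)), (35, np.float64(71.3)), (54, np.float64(71.0)), (85, np.float64(71.6))]
red foot (array([663.9,  53.9]), 0.2, array([115.2,  29.4]))
red top (array([664. ,  54.2]), 0.0, array([72.1, 29.1]))
cap [nan nan nan] (array([0., 0.]), 0.0, array([0., 0.]))
cap [513.9 236.7  40.8] (array([514.2, 236. ]), 21.6, array([24.3,  9.5]))<stdin>:9: RuntimeWarning: Mean of empty slice.
  ret = um.true_divide(
```

Emit:
servo_tool([
  [-0.0875,0.0754,-0.06,0,0,-0.0153,1],
  [-0.0875,0.0754,-0.09,0,0,-0.0153,1],
  [-0.0875,0.0754,-0.09,0,0,-0.0153,1],
  [-0.0875,0.0754,-0.09,0,0,-0.0153,1],
  [-0.0875,0.0754,-0.09,0,0,-0.0153,1],
  [-0.0875,0.0754,-0.09,0,0,-0.0153,1],
  [0,0,0,0,0,0,1],
  [0,0,0,0,0,0,1],
  [0,0,0,0,0,0,1],
])

```text
clock: 34.22
position: [507.9, 244.1, 84.4]
ee_rot: [-0.639, 0.769, -0.0, 0.001]
contact_force: [0.7, -0.8, 0.7]
gripper_width: 85.1
grasp_force: 0.0
```

```bash
python3 - <<'E'
from h import *
d=wsnap('w9');st();P=cloud(d).reshape(-1,3)
q=P[(abs(P[:,0]-506)<32)&(abs(P[:,1]-244)<32)]
k=q[(q[:,2]>32)&(q[:,2]<46)];print(len(k),yawrect(k[:,:2]),k[:,2].max())
E
```

```text
pos [507.8 244.1  84.4] rv [[-0.183, -0.983, -0.001], [-0.983, 0.183, -0.001]] t 34.27 w 85.6 gf 0.0 F [ 0.5 -0.6 -0. ] q [ 0.74  0.43 -0.33  0.   -0.8  -0.92]
2226 (array([504.6, 243.8]), -10.8, array([35.8, 24.9])) 44.28775143704874
```

Emit:
servo_tool([
  [-0.0105,0,-0.07,0,0,0,1],
  [0,0,-0.07,0,0,0,1],
  [0,0,-0.05,0,0,0,1],
  [0,0,-0.02,0,0,0,1],
  [0,0,0,0,0,0,1],
  [0,0,0,0,0,0,0],
  [0,0,0,0,0,0,0],
  [0,0,0,0,0,0,0],
  [0,0,0,0,0,0,0],
  [0,0,0,0,0,0,0],
  [0,0,0,0,0,0,0],
])

```text
clock: 35.65
position: [504.3, 245.0, 21.6]
ee_rot: [-0.64, 0.768, -0.0, 0.001]
contact_force: [-0.3, 0.6, 5.3]
gripper_width: 34.9
grasp_force: 61.5
```

Emit:
servo_tool([
  [0,0,0.03,0,0,0,0],
  [0,0,0.08,0,0,0,0],
  [0,0,0.12,0,0,0,0],
  [0,0,0.17,0,0,0,0],
  [0.0667,-0.1208,0,0,0,0.0116,0],
  [0.0667,-0.1208,0,0,0,0.0116,0],
  [0.0667,-0.1208,0,0,0,0.0116,0],
  [0.0667,-0.1208,0,0,0,0.0116,0],
  [0.0667,-0.1208,0,0,0,0.0116,0],
  [0.0667,-0.1208,0,0,0,0.0116,0],
  [0.0667,-0.1208,0,0,0,0.0116,0],
  [0.0667,-0.1208,0,0,0,0.0116,0],
  [0,0,0,0,0,0,0],
  [0,0,-0.08,0,0,0,0],
  [0,0,0,0,0,0,0],
  [0,0,0,0,0,0,0],
  [0,0,0,0,0,0,0],
])

```text
clock: 37.78
position: [664.1, -45.0, 117.8]
ee_rot: [0.708, -0.706, 0.001, -0.001]
contact_force: [-0.3, 1.2, -2.6]
gripper_width: 34.4
grasp_force: 60.6
```

```bash
python3 - <<'E'
from h import *
d=wsnap('w10');st();P=cloud(d).reshape(-1,3);z=arm.read_state()['position'][2]-18.5
q=P[(abs(P[:,0]-664)<50)&(abs(P[:,1]+46)<30)]
for n,a,b in(('ears',z+11,z+19),('cap',z+11,z+42)):
    k=q[(q[:,2]>a)&(q[:,2]<b)];print(n,len(k),yawrect(k[:,:2]),np.percentile(k[:,2],95).round(1))
k=q[(q[:,2]>58)&(q[:,2]<65)];print('block top',len(k),yawrect(k[:,:2]) if len(k)>9 else '')
E
```

```text
pos [664.  -45.  117.7] rv [[0.004, -1.0, -0.0], [-1.0, -0.004, -0.002]] t 37.83 w 34.7 gf 60.6 F [ 0.2 -0.6 -3. ] q [ 0.17  0.54 -0.03  0.   -1.   -0.17]
ears 1993 (array([663.7, -49.4]), 0.3, array([72.1, 17.8])) 115.8
cap 8343 (array([663.8, -45.3]), -0.9, array([72.1, 26.7])) 139.5
block top 2002 (array([664.7, -56.7]), 0.1, array([72.1, 38.5]))
```

View pics/w10.png

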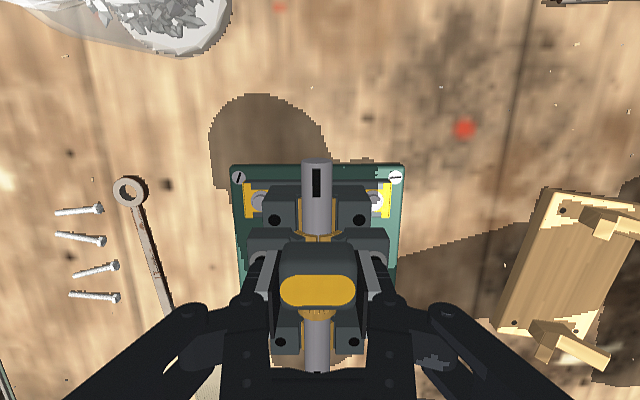

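The yellow cap is square above its block, within 1 mm. Lower it.

Emit:
servo_tool([
  [0.002,-0.002,-0.05,0,0,0,0],
  [0,0,-0.03,0,0,0,0],
  [0,0,-0.02,0,0,0,0],
  [0,0,-0.01,0,0,0,0],
  [0,0,0,0,0,0,0],
  [0,0,0,0,0,0,0],
])

```text
clock: 38.58
position: [664.5, -46.0, 84.1]
ee_rot: [0.708, -0.706, 0.0, -0.0]
contact_force: [-0.2, 0.6, -2.8]
gripper_width: 34.9
grasp_force: 60.7
```

Emit:
servo_tool([
  [0,0,-0.006,0,0,0,0],
  [0,0,-0.004,0,0,0,0],
  [0,0,0,0,0,0,0],
  [0,0,0,0,0,0,0],
])

```text
clock: 39.08
position: [664.2, -46.1, 80.7]
ee_rot: [0.708, -0.706, 0.0, -0.0]
contact_force: [-0.6, -0.4, -2.3]
gripper_width: 35.0
grasp_force: 60.7
```

Emit:
servo_tool([
  [0,0,-0.004,0,0,0,0],
  [0,0,-0.002,0,0,0,0],
  [0,0,0,0,0,0,0],
])

```text
clock: 39.45
position: [664.3, -46.0, 80.6]
ee_rot: [0.708, -0.706, 0.0, -0.0]
contact_force: [-3.9, 0.8, 5.4]
gripper_width: 34.9
grasp_force: 61.7
```

Emit:
servo_tool([
  [0,0,0,0,0,0,0.65],
  [0,0,0,0,0,0,0.65],
  [0,0,0,0,0,0,0.65],
  [0,0,0.04,0,0,0,0.65],
  [0,0,0.1,0,0,0,0.8],
  [0,0,0.14,0,0,0,1],
  [-0.0532,0.1363,0,0,0,-0.0103,1],
  [-0.0532,0.1363,0,0,0,-0.0103,1],
  [-0.0532,0.1363,0,0,0,-0.0103,1],
  [-0.0532,0.1363,0,0,0,-0.0103,1],
  [-0.0532,0.1363,0,0,0,-0.0103,1],
  [-0.0532,0.1363,0,0,0,-0.0103,1],
  [-0.0532,0.1363,0,0,0,-0.0103,1],
  [-0.0532,0.1363,0,0,0,-0.0103,1],
  [-0.0532,0.1363,0,0,0,-0.0103,1],
  [0,0,-0.12,0,0,0,1],
  [0,0,-0.13,0,0,0,1],
  [0,0,0,0,0,0,1],
  [0,0,0,0,0,0,1],
])

```text
clock: 41.82
position: [521.8, 322.7, 89.8]
ee_rot: [-0.64, 0.768, -0.0, 0.001]
contact_force: [0.6, 0.1, 1.2]
gripper_width: 85.2
grasp_force: 0.0
```

```bash
python3 - <<'E'
from h import *
d=wsnap('w11');st();P=cloud(d).reshape(-1,3)
q=P[(abs(P[:,0]-520)<35)&(abs(P[:,1]-322)<32)]
k=q[(q[:,2]>32)&(q[:,2]<47)];print(len(k),yawrect(k[:,:2]),k[:,2].max())
d=snap('top','top5');P=cloud(d)[130:192,270:350].reshape(-1,3);k=P[(P[:,2]>92)&(P[:,2]<120)];print('yel cap',len(k),k.mean(0),yawrect(k[:,:2]))
E
```

```text
pos [521.9 322.8  90.2] rv [[-0.181, -0.983, -0.003], [-0.983, 0.181, -0.003]] t 41.88 w 85.4 gf 0.0 F [-0.6 -0.1  0.5] q [ 0.82  0.49 -0.2   0.   -0.87 -1.  ]
2123 (array([519.9, 321.3]), -11.3, array([35.8, 25. ])) 44.48983142358949
yel cap 113 [663.13063876 -44.38700624 100.57245058] (array([663.4, -44.5]), -0.3, array([33.9, 22.5]))
```

Emit:
servo_tool([
  [-0.005,-0.004,-0.08,0,0,0,1],
  [0,0,-0.08,0,0,0,1],
  [0,0,-0.05,0,0,0,1],
  [0,0,-0.018,0,0,0,1],
  [0,0,0,0,0,0,1],
  [0,0,0,0,0,0,0],
  [0,0,0,0,0,0,0],
  [0,0,0,0,0,0,0],
  [0,0,0,0,0,0,0],
  [0,0,0,0,0,0,0],
  [0,0,0,0,0,0,0],
])

```text
clock: 43.3
position: [519.6, 321.3, 20.3]
ee_rot: [-0.64, 0.768, -0.0, 0.001]
contact_force: [0.4, -0.1, 6.4]
gripper_width: 34.3
grasp_force: 61.5
```

Emit:
servo_tool([
  [0,0,0.03,0,0,0,0],
  [0,0,0.08,0,0,0,0],
  [0,0,0.12,0,0,0,0],
  [0,0,0.17,0,0,0,0],
  [0.0603,-0.1114,0,0,0,0.0115,0],
  [0.0603,-0.1114,0,0,0,0.0115,0],
  [0.0603,-0.1114,0,0,0,0.0115,0],
  [0.0603,-0.1114,0,0,0,0.0115,0],
  [0.0603,-0.1114,0,0,0,0.0115,0],
  [0.0603,-0.1114,0,0,0,0.0115,0],
  [0.0603,-0.1114,0,0,0,0.0115,0],
  [0.0603,-0.1114,0,0,0,0.0115,0],
  [0,0,0,0,0,0,0],
  [0,0,-0.08,0,0,0,0],
  [0,0,0,0,0,0,0],
  [0,0,0,0,0,0,0],
  [0,0,0,0,0,0,0],
])

```text
clock: 45.42
position: [664.2, 53.9, 116.5]
ee_rot: [0.708, -0.706, 0.0, -0.001]
contact_force: [0.4, -0.2, -1.8]
gripper_width: 35.0
grasp_force: 60.6
```

```bash
python3 - <<'E'
from h import *
d=wsnap('w12');st();P=cloud(d).reshape(-1,3);z=arm.read_state()['position'][2]-18.5
q=P[(abs(P[:,0]-664)<50)&(abs(P[:,1]-54)<30)]
for n,a,b in(('ears',z+11,z+19),('cap',z+11,z+42)):
    k=q[(q[:,2]>a)&(q[:,2]<b)];print(n,len(k),yawrect(k[:,:2]),np.percentile(k[:,2],95).round(1))
q=P[(abs(P[:,0]-664)<50)&(abs(P[:,1]+46)<25)]
k=q[(q[:,2]>92)&(q[:,2]<110)];print('yel hump',len(k),yawrect(k[:,:2]),np.median(k[:,2]))
k=q[(q[:,2]>72)&(q[:,2]<110)];print('yel cap',len(k),yawrect(k[:,:2]))
for sx in(-1,1):
    k=q[((q[:,0]-664)*sx>24)&((q[:,0]-664)*sx<35)&(q[:,2]>70)&(abs(q[:,1]+46)<10)];print('ear z',np.median(k[:,2]))
E
```

```text
pos [664.2  53.9 116.5] rv [[0.002, -1.0, -0.0], [-1.0, -0.002, -0.002]] t 45.48 w 34.8 gf 60.6 F [-0.2 -0.3 -2.7] q [ 0.32  0.54 -0.03  0.   -0.99 -0.32]
ears 1873 (array([663.6,  50.1]), -0.3, array([72.1, 16.4])) 115.6
cap 8304 (array([663.6,  54.7]), 0.1, array([72.1, 25.7])) 139.3
yel hump 4714 (array([663.6, -45.8]), 0.0, array([36.1, 26.2])) 101.24610986132684
yel cap 8218 (array([663.8, -45.8]), -17.4, array([75.5, 45.8]))
ear z 77.87457644507953
ear z 77.82274708622805
```

The yellow cap is seated: both ears at 77.8 mm and the hump at its original 101.2 mm. The red cap is aligned, so lower it.

Emit:
servo_tool([
  [0,-0.001,-0.05,0,0,0,0],
  [0,0,-0.03,0,0,0,0],
  [0,0,-0.02,0,0,0,0],
  [0,0,-0.01,0,0,0,0],
  [0,0,0,0,0,0,0],
  [0,0,0,0,0,0,0],
])

```text
clock: 46.22
position: [664.1, 53.1, 82.9]
ee_rot: [0.708, -0.707, 0.0, -0.0]
contact_force: [0.1, 0.1, -3.5]
gripper_width: 34.7
grasp_force: 60.6
```

Emit:
servo_tool([
  [0,0,-0.006,0,0,0,0],
  [0,0,0,0,0,0,0],
  [0,0,0,0,0,0,0],
])

```text
clock: 46.6
position: [663.8, 53.1, 80.8]
ee_rot: [0.708, -0.707, 0.0, -0.0]
contact_force: [0.5, 0.4, -2.5]
gripper_width: 35.1
grasp_force: 60.6
```

Emit:
servo_tool([
  [0,0,-0.004,0,0,0,0],
  [0,0,-0.003,0,0,0,0],
  [0,0,0,0,0,0,0],
  [0,0,0,0,0,0,0],
])

```text
clock: 47.1
position: [663.9, 53.1, 79.4]
ee_rot: [0.708, -0.706, 0.0, -0.0]
contact_force: [-2.3, 0.9, 3.0]
gripper_width: 35.1
grasp_force: 61.4
```

Contact is made. Release, rise, and back off in +y to check the result.

Emit:
servo_tool([
  [0,0,0,0,0,0,0.65],
  [0,0,0,0,0,0,0.65],
  [0,0,0,0,0,0,0.65],
  [0,0,0.04,0,0,0,0.65],
  [0,0,0.1,0,0,0,0.8],
  [0,0.05,0.15,0,0,0,1],
  [0,0.1,0.15,0,0,0,1],
  [0,0.1,0.15,0,0,0,1],
  [0,0,0.12,0,0,0,1],
  [0,0,0,0,0,0,1],
  [0,0,0,0,0,0,1],
])

```text
clock: 48.48
position: [663.3, 128.0, 291.5]
ee_rot: [0.708, -0.707, -0.0, 0.0]
contact_force: [0.2, 0.2, -0.7]
gripper_width: 85.5
grasp_force: 0.0
```

```bash
python3 - <<'E'
from h import *
st();d=wsnap('w13');P=cloud(d).reshape(-1,3)
for n,y0 in(('yel',-46),('red',54)):
    q=P[(abs(P[:,0]-664)<50)&(abs(P[:,1]-y0)<25)]
    k=q[(q[:,2]>92)&(q[:,2]<110)];print(n,'hump',len(k),yawrect(k[:,:2]),np.median(k[:,2]).round(1))
    for sx in(-1,1):
        k=q[((q[:,0]-664)*sx>24)&((q[:,0]-664)*sx<35)&(q[:,2]>70)&(abs(q[:,1]-y0)<10)];print('ear z',np.median(k[:,2]).round(1))
k=P[(abs(P[:,0]-664)<30)&(abs(P[:,1]-4)<30)&(P[:,2]>78)];k=k[abs(k[:,1]-4)<25];print('gear',yawrect(k[:,:2]),k[:,2].max())
s=P[(abs(P[:,0]-664)<9)&(P[:,2]>66)&(P[:,2]<74)&(abs(P[:,1]-4)<110)];print('shaft y',s[:,1].min(),s[:,1].max())
E
```

```text
pos [663.3 128.  291.5] rv [[0.001, -1.0, -0.0], [-1.0, -0.001, 0.001]] t 48.48 w 85.5 gf 0.0 F [ 0.2  0.2 -0.7] q [ 0.43  0.44  0.25 -0.   -1.38 -0.43]
yel hump 14 (array([663.3, -32.5]), 0.4, array([24. ,  0.4])) 92.4
ear z 77.4
ear z 77.6
red hump 970 (array([663.4,  55. ]), -0.0, array([36. , 25.8])) 101.1
ear z 77.9
ear z 77.9
gear (array([664.3,   4.1]), -0.1, array([28.1, 16. ])) 84.47875405050968
shaft y -33.732997270260206 93.5953800970303
```

View pics/w13.png

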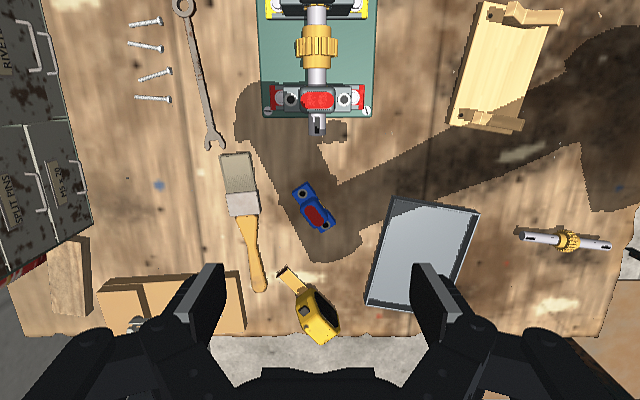

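The red cap sits flat at (318,98) and the yellow cap at the top edge is seated. The brass gear at (316,46) is midway between them, and the tray is empty. Everything is released and still, so I'll hand in.

```bash
python3 -c "
from bench import arm
print(arm.job_done())"
```

```text
the job is handed in; nothing more can be done
None
```

The job is handed in (the hand-in returned no verdict): by camera the new shaft lies in both blocks with its gear midway and both caps flat on their own colours, the worn shaft was put in the middle of the dark cradle, and the jar was not touched; about 48 s of the 115 s were used.

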